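# Jar back in its row, lid held over it

## Robot

A 6-joint arm with a two-finger parallel gripper is mounted at the origin on the work surface. World frame = base frame: x ahead of the robot, y to its left, z up, the work surface at z = 0. Lengths are in m, angles in rad, forces in N, time in s.
With the tool pointing down it reaches from about 0.35 to 0.85 m from the base axis. Payload 8.1 kg.
Tool frame: the origin (TCP) lies between the finger pads; the fingertips stand 11 mm ahead of it and the grasp point (between the pads) lies 8 mm behind it (robot.tips_ahead is the distance from the TCP to the fingertips, in m); z points along the fingers, y is the line along which they close (so a half turn about z gives the same grasp; the last joint's range is limited). The gripper opens to 93 mm and grips with 3 to 60 N. Pads are 15 mm wide; open, the fingers measure 128 mm over their backs; the gripper's body (75 mm by 188 mm) begins 65 mm behind the grasp point.
Start: joints at [1.074, 0.13, 1.488, -0, 1.523, -0.085], TCP at [0.24, 0.55, 0.23] pointing down, gripper open.
Joint ranges: [-2.96, 2.96], [-0.89, 2.26], [0.02, 2.5], [-1.34, 4.48], [0, 2.73], [-2.66, 2.66]. Speed limits (rad/s): [2.39, 2.39, 2.79, 3.14, 3.14, 3.14].

## Interface

Orientations are given as a rotation vector (axis times angle).
In Python, from plant import robot gives the robot as it stands. The module is installed in compiled form; this text tells all that it offers.
- The arm moves only by the tool move_arm, never from a script. Its argument "deltas" is one flat list of numbers, 7 for each row, row after row: the shift along the tool's x, y, z in m, then the turn, a rotation vector about the tool's x, y, z in rad, then the opening, from 0 (shut) to 1 (fully open). A call has 1 to 12 rows; each row is the pose to reach, as a shift and turn from the pose commanded when the call began, along the tool's axes at that moment; what a row does not reach only later rows make up. A row lasts 1/8 s, in which the tool goes at most 62.5 mm and 10.7 degrees, less where a joint would pass 70% of its speed; a pose out of reach is approached as far as the arm can. A call with a gripper value outside its range is refused whole. The fingers move at their own pace and stop on an object; "squeeze" is the grip in N (left out, the last holds). Time passes only in rows, so rows that repeat a pose let the fingers close. It gives the time, the measured TCP pose, the force, the opening and the grip force at its end, in the units of the state.
- robot.read_state(): the state, without advancing time (a new reading comes with each control period).
- robot.read_camera(name): name is "scene" or "top" or "wrist"; returns (picture, depth): 384x512x3 uint8, red, green, blue; 384x512 float32, m along the optical axis (not along the pixel's ray), 0 where there is no reading.
- robot.camera_model(name): a dict with "K" (3x3 intrinsics, pixels), "R" (3x3) and "t" (3): a world point X has camera coordinates R X + t; the wrist camera has in their place "tool_from_camera" (4x4, takes a point from camera to tool coordinates, whose origin is the TCP and whose axes are the flange's). Camera axes: x right, y down, z forward; pixel columns grow to the right and rows downward; lengths in m; the calibration is good to about 2 mm. A picture is of the moment at which its call begins: read the wrist's pose just before it. camera_model takes no time and is no camera call.
- robot.close_job(): hands the job in; it is judged then, once.
Trained networks look in the newest picture that a camera, given by its name, has taken for a name from the list of things; names that differ only in an ending like _2 or _b are one class to them, and where a whole thing is asked for, a point or a joint stands for the part that bears it (a point fixed in the world has none). Each returns a list of dicts, best first, with "confidence" (0 to 1); they miss things now and then, are a little off and sometimes report something else, mostly with a low value. They report only what shows in the picture. A call takes as long as a camera call.
- robot.recognise(camera, label): "uv" ([column, row] in pixels, amid what is visible of it).
The state is a dict: "t": time; "q": joint angles; "dq": joint speeds; "joint_torque": joint torques, N m; "tool_pos": TCP position; "orientation": TCP orientation; "force": force on the tool from outside, world axes, zero at the start; "wrist_torque": the same for the moment, N m; "opening": finger opening in m; "gripper_force": force on a finger pad.
Only numpy, scipy, OpenCV 4.12 (cv2) and the standard library are available. Lean on these libraries where they do the work, as an engineer would, in place of code of your own. Each camera call takes 0.05 s, during which the arm holds its last target. There are 200 camera calls.

## Task

The small open steel jar of lancets has just been refilled: stand it upright in the empty place of the row on the low white shelf, in line with the two closed jars, and let go of it. Then pick up its lid, carry it across clear of the carton, the shelf and all the jars, and hold it level and centred over the open jar, about 2 cm above the rim and not touching, so that the nurse can slip her tweezers in under it. Finish while still holding the lid there, and do not tip the open jar or shift the other things.

Things in the scene. Friction and masses are not known exactly. Their poses are not given: they have to be found in the camera images.
- jar: The open stainless-steel jar, a straight round can 60 mm across and 75 mm tall (wall 3 mm), about 0.18 kg with small plastic lancets filling it to about 30 mm below the rim. It stands on the table. Origin: centre of its underside, z up; the rim is 75 mm above the origin. To grip it, close across its outside (60 mm).
- lid: The loose steel lid of that jar, lying on the table right way up: a cap 66 mm across and 11 mm tall with a hollow underside (it slips over a jar's rim; inside 62 mm), and on top a round upright knob 18 mm across, from 11 to 33 mm above the origin. About 60 g. Pinch it by the knob to lift it. Origin: centre of the underside, level with the lower edge of the skirt; z up.
- place: The middle of the empty place on the shelf where the open jar belongs (a bare point on the board, inside a thin pressed ring 70 mm across). It may be the left, middle or right place of the row. Origin on the board's top surface, z up; x and y axes parallel to the shelf's.
- rack: The low white sheet-steel counter shelf, fixed: board 300 mm long (its y axis, along which the row runs) and 150 mm deep (its x axis), board top 60 mm above the table. A thin steel rail (6 mm) runs all round 4 mm inside the edge, its top 25 mm above the board. The three places lie on its y axis at -90, 0 and +90 mm, so there are 30 mm between neighbouring jars. Origin: on the table, under the middle of the board.
- closed_a: A closed jar in the row, same 60 mm can with its lid (66 mm) on: knob top 100 mm above its underside. Origin: centre of its underside. Leave it where it is.
- closed_b: The other closed jar in the row, just like closed_a. Leave it where it is.
- carton: Glove carton lying flat on the table between the loose jar and lid and the shelf: 240 mm (its x axis) x 120 mm (y) x 65 mm high. Origin: centre of its underside. Leave it where it is.
- meter: White glucose meter lying on the table beyond the carton: 95 mm (x) x 52 mm (y) x 16 mm high. Origin: centre of its underside. Leave it where it is.

How it is judged:
On the way:
1. the open jar stands upright in the empty place of the row, let go (horizontal distance between jar and place below 0.01 m and z of jar in the frame of place between -0.005 and 0.005 m and angle between jar's own z axis and vertical below 0.06 rad and contact force between the fingers and jar below 0.05 N and linear speed of jar below 0.02 m/s), for 0.2 s.
At the end, for the whole second after the job is handed in: Jar upright on the shelf, within 10 mm of the empty place's middle, let go. Lid in the fingers, still, level within 0.1 rad, within 8 mm of centred over the jar, lower edge 6 to 40 mm above the rim, touching nothing else. Closed jars, carton, meter within 15 mm of their starts (all of step 1 and horizontal distance between lid and jar below 0.008 m and z of lid in the frame of jar between 0.081 and 0.115 m and angle between lid's own z axis and vertical below 0.1 rad and contact force between the fingers and lid above 0.5 N and linear speed of lid below 0.02 m/s and contact force between lid and jar below 0.05 N and contact force between lid and closed_a below 0.05 N and contact force between lid and closed_b below 0.05 N and contact force between lid and rack below 0.05 N and contact force between lid and carton below 0.05 N and distance of each of closed_a, closed_b, carton, meter from where it was at the start of the episode below 0.015 m); the arm keeps its last pose, push and grip.
It fails at once if the open jar is tipped by more than 0.6 rad (its lancets would spill) (angle between jar's own z axis and vertical above 0.6 rad).
It fails at once if the lid is knocked against the jars, the shelf or the carton (over 1 N) (contact force between lid and jar above 1 N or contact force between lid and closed_a above 1 N or contact force between lid and closed_b above 1 N or contact force between lid and rack above 1 N or contact force between lid and carton above 1 N).
It fails at once if a closed jar, the carton or the meter is shifted by more than 15 mm or a closed jar is tipped over (distance of any of closed_a, closed_b, carton, meter from where it was at the start of the episode above 0.015 m or angle between any of closed_a, closed_b's own z axis and vertical above 0.3 rad).
It also fails if it takes over 69 s, if anything falls off the work surface, if the arm or the gripper's body presses on something with over 40 N, if the wrist force passes 120 N, or if a joint passes its speed limit or range.

## Working session

There is one attempt and no reset: what is moved stays moved. The work goes in short steps, Python scripts to look and compute and a tool call to move; the robot and the scene stay as the last step left them, time stands still between calls to the robot, and variables do not carry over. Pictures are saved under pics/ and viewed, at most 10 in all, crops included, and the job is handed in when it is done.

Besides the shell and the picture viewer there is one more tool, called as name(argument=value, ...) on one line, values as JSON. move_arm: Moves the arm, as the interface text tells. Its arguments: {"type":"object","properties":{"deltas":{"type":"array","items":{"type":"number"}},"squeeze":{"type":"number"}},"required":["deltas"]}

```bash
mkdir -p pics; cat > h.py <<'E'
import numpy as np, cv2
from plant import robot
from scipy.spatial.transform import Rotation as Rn
def cloud(cam):
    s=robot.read_state(); im,d=robot.read_camera(cam); m=robot.camera_model(cam); K=np.array(m["K"])
    v,u=np.mgrid[:384,:512]; P=np.stack([(u-K[0,2])/K[0,0]*d,(v-K[1,2])/K[1,1]*d,d],-1)
    if cam=="wrist":
        T=np.array(m["tool_from_camera"]); P=P@T[:3,:3].T+T[:3,3]
        P=P@Rn.from_rotvec(s["orientation"]).as_matrix().T+np.array(s["tool_pos"])
    else: P=(P-np.array(m["t"]))@np.array(m["R"])
    P[d==0]=np.nan
    return im,P
def save(n,im): cv2.imwrite("pics/"+n,im[:,:,::-1])
E
python3 - <<'E'
from h import *
s=robot.read_state();print(s)
for c in("top","scene"):
    im,P=cloud(c); save(c+"0.png",im); np.save(c+"0.npy",P)
    for l in("jar","lid","place","rack","closed_a","carton","meter"):
        for r in robot.recognise(c,l)[:3]:
            u,v=np.round(r["uv"]).astype(int); print(c,l,round(r["confidence"],2),u,v,P[v,u].round(3))
E
```

```text
{'t': 0.0, 'q': array([ 1.07360886e+00,  1.31150539e-01,  1.48926491e+00,  2.49231197e-05,
        1.52300528e+00, -8.53965859e-02]), 'dq': array([ 1.59283779e-03, -1.78392355e-03,  2.41328521e-05, -6.09420272e-05,
        1.06382763e-03,  1.30428344e-03]), 'joint_torque': array([ 1.63900117e-03, -5.59848332e+01, -4.91760921e+01,  7.70837255e-02,
        3.49544815e-02, -1.97105064e-04]), 'tool_pos': array([0.23985858, 0.54937508, 0.22860167]), 'orientation': array([-6.42168462e-01, -3.07469809e+00,  2.73885643e-03]), 'force': array([0.31681143, 0.40430492, 0.44371003]), 'wrist_torque': array([ 0.02329007, -0.00892705,  0.0146111 ]), 'gripper_force': 0.0, 'opening': 0.09278327708069974}
top jar 0.64 368 251 [ 0.363 -0.288  0.048]
top lid 0.86 384 162 [ 0.581 -0.342  0.03 ]
top rack 0.77 189 180 [0.536 0.138 0.06 ]
top closed_a 0.94 131 171 [0.544 0.255 0.138]
top closed_a 0.84 169 172 [0.538 0.166 0.153]
top carton 0.63 295 189 [ 0.51  -0.118  0.066]
top meter 0.65 293 119 [ 0.698 -0.12   0.017]
scene jar 0.83 115 269 [ 0.391 -0.309  0.074]
scene lid 0.69 203 362 [ 0.59  -0.354  0.018]
scene place 0.54 236 237 [ 0.532 -0.148  0.065]
scene closed_a 0.87 324 112 [0.556 0.227 0.139]
scene closed_a 0.68 306 138 [0.548 0.142 0.115]
scene carton 0.8 236 235 [ 0.529 -0.144  0.065]
scene meter 0.7 316 277 [ 0.685 -0.133  0.019]
scene meter 0.4 113 269 [ 0.389 -0.311  0.076]
```

View pics/top0.png

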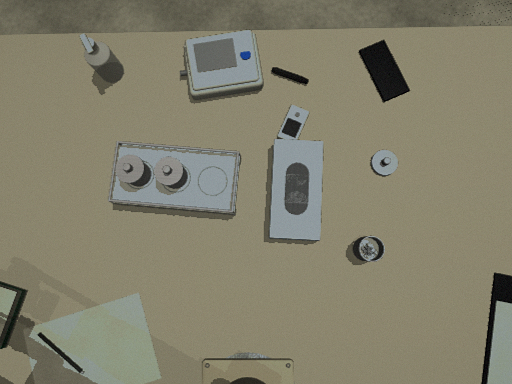

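View pics/scene0.png

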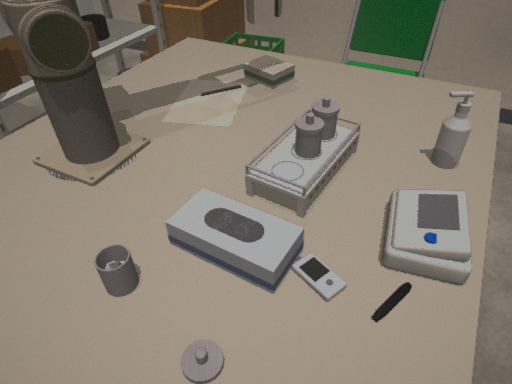

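The top view shows the open jar at (368,249), the lid at (384,162), closed jars at (131,170) and (170,174), and the empty ring at (212,181), which is the right-hand (-y) place. The scene view agrees, with the carton between the loose jar and the shelf.

```bash
python3 - <<'E'
import numpy as np,cv2
from scipy.optimize import least_squares
for c in("top0","scene0"):
    P=np.load(c+".npy").reshape(-1,3)
    def sel(x,y,r,a,b):
        return P[(np.hypot(P[:,0]-x,P[:,1]-y)<r)&(P[:,2]>a)&(P[:,2]<b)]
    def circ(p,R):
        f=least_squares(lambda q:np.hypot(p[:,0]-q[0],p[:,1]-q[1])-R,p[:,:2].mean(0),loss="soft_l1",f_scale=.002)
        return f.x.round(4),len(p)
    j=sel(.375,-.3,.07,.068,.083);print(c,"jar rim",circ(j,.0285),((j[:,:2].min(0)+j[:,:2].max(0))/2).round(4))
    l=sel(.585,-.35,.06,.005,.02);print("lid disc",((l[:,:2].min(0)+l[:,:2].max(0))/2).round(4),np.ptp(l[:,:2],axis=0).round(3))
    k=sel(.585,-.35,.06,.026,.045);print("knob",k.mean(0).round(4),len(k))
    for x,y in((.55,.24),(.545,.155)):
        k=sel(x,y,.06,.152,.175);print("closed knob",k.mean(0).round(4),len(k))
        k=sel(x,y,.05,.13,.15);print("closed disc",((k[:,:2].min(0)+k[:,:2].max(0))/2).round(4),len(k))
    b=sel(.535,.14,.2,.055,.1);b=b[b[:,1]>-.03]
    b2=b[b[:,2]<.09]
    r=cv2.minAreaRect(b2[:,:2].astype(np.float32));print("rack",r,len(b2))
    q=P[(P[:,2]>.058)&(P[:,2]<.072)&(abs(P[:,1]+.125)<.1)&(abs(P[:,0]-.5)<.2)]
    print("carton",cv2.boxPoints(cv2.minAreaRect(q[:,:2].astype(np.float32))).round(3).tolist())
E
```

```text
top0 jar rim (array([ 0.3694, -0.2904]), 132) [ 0.3689 -0.2897]
lid disc [ 0.5968 -0.3559] [0.087 0.08 ]
knob [ 0.5847 -0.3476  0.0322] 44
closed knob [0.5506 0.2589 0.1589] 54
closed disc [0.5511 0.24  ] 678
closed knob [0.5448 0.1702 0.1588] 54
closed disc [0.5444 0.1709] 616
rack ((0.5421130061149597, 0.17061114311218262), (0.30080246925354004, 0.14941979944705963), 84.42393493652344) 6311
carton [[0.3889999985694885, -0.17399999499320984], [0.6290000081062317, -0.1889999955892563], [0.6359999775886536, -0.0689999982714653], [0.3970000147819519, -0.05400000140070915]]
scene0 jar rim (array([ 0.368 , -0.2923]), 326) [ 0.3679 -0.2919]
lid disc [ 0.5831 -0.3488] [0.066 0.067]
knob [ 0.5842 -0.3502  0.0322] 125
closed knob [0.5489 0.256  0.1578] 39
closed disc [0.5488 0.2399] 359
closed knob [0.5431 0.167  0.1578] 44
closed disc [0.5421 0.1704] 398
rack ((0.5396062731742859, 0.1696305274963379), (0.3048400580883026, 0.1510952115058899), 84.36261749267578) 4350
carton [[0.38600000739097595, -0.17599999904632568], [0.6269999742507935, -0.1899999976158142], [0.6340000033378601, -0.06800000369548798], [0.3930000066757202, -0.05400000140070915]]
```

```bash
cat >> h.py <<'E'
def go(pos,yaw=None):
    """tool-frame delta from measured pose to pos, tool down, closing line (tool y) at yaw deg"""
    s=robot.read_state(); R=Rn.from_rotvec(s["orientation"]).as_matrix()
    d=R.T@(np.array(pos)-s["tool_pos"])
    y=np.radians(yaw); yv=np.array([np.cos(y),np.sin(y),0]); z=np.array([0,0,-1.]); G=np.stack([np.cross(yv,z),yv,z],1)
    print("delta",d.round(4),"turn",Rn.from_matrix(R.T@G).as_rotvec().round(3))
E
python3 - <<'E'
from h import *
go([.48,.09,.30],-5); 
P=np.load("top0.npy");print(P[181,212])
print(robot.camera_model("wrist")["tool_from_camera"])
E
```

```text
delta [-0.4039 -0.3254 -0.0703] turn [0.    0.    1.246]
[0.5324959  0.08184286 0.05969566]
[[-1.45291644e-04 -9.58104388e-01 -2.86419204e-01  8.15522544e-02]
 [ 9.99999989e-01 -1.45195783e-04 -2.15730133e-05 -1.16656422e-03]
 [-2.09176620e-05 -2.86419204e-01  9.58104399e-01 -1.54985069e-01]
 [ 0.00000000e+00  0.00000000e+00  0.00000000e+00  1.00000000e+00]]
```

move_arm(deltas=[-0.43, -0.28, -0.07, 0, 0, 1.246, 1, -0.43, -0.28, -0.07, 0, 0, 1.246, 1, -0.43, -0.28, -0.07, 0, 0, 1.246, 1, -0.43, -0.28, -0.07, 0, 0, 1.246, 1, -0.43, -0.28, -0.07, 0, 0, 1.246, 1, -0.43, -0.28, -0.07, 0, 0, 1.246, 1, -0.43, -0.28, -0.07, 0, 0, 1.246, 1, -0.43, -0.28, -0.07, 0, 0, 1.246, 1, -0.43, -0.28, -0.07, 0, 0, 1.246, 1, -0.43, -0.28, -0.07, 0, 0, 1.246, 1, -0.43, -0.28, -0.07, 0, 0, 1.246, 1, -0.43, -0.28, -0.07, 0, 0, 1.246, 1])

```text
t: 2.3
tool_pos: [0.5214, 0.1227, 0.2995]
orientation: [-2.313, -2.125, 0.0]
force: [-0.5, -0.0, -1.1]
opening: 0.0931
gripper_force: 0.0
```

```bash
python3 - <<'E'
from h import *
s=robot.read_state();print(s["t"],s["tool_pos"],s["q"].round(3))
im,P=cloud("wrist");save("w1.png",im);np.save("w1.npy",P)
for r in robot.recognise("wrist","place")[:2]:
    u,v=np.round(r["uv"]).astype(int);print(r,P[v,u])
Q=P.reshape(-1,3);Q=Q[np.isfinite(Q[:,0])]
b=Q[(Q[:,2]>.055)&(Q[:,2]<.095)&(Q[:,1]>-.04)]
print(cv2.minAreaRect(b[:,:2].astype(np.float32)))
k=Q[Q[:,2]>.150];k=k[k[:,2]<.17];print("knobs",k[k[:,1]<.215].mean(0),k[k[:,1]>.215].mean(0))
go([.369,-.291,.20],-5)
E
```

```text
2.3 [0.5213844  0.12265346 0.29947543] [ 0.135 -0.063  1.56   0.     1.645  0.22 ]
((0.6916459798812866, 0.14321619272232056), (0.3078548014163971, 0.4796009659767151), 79.87104797363281)
knobs [0.54151268 0.17153358 0.15941648] [0.54740297 0.25895433 0.1591453 ]
delta [-0.4248 -0.1169  0.0996] turn [-0.    -0.     0.002]
```

View pics/w1.png

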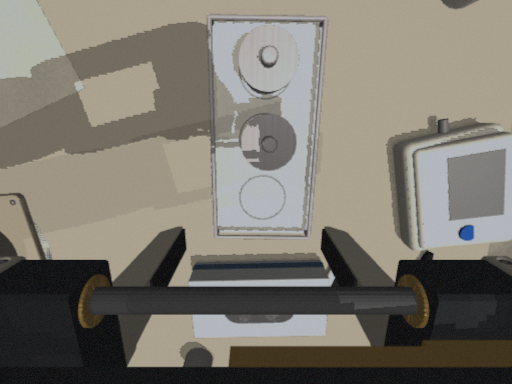

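The wrist view shows the empty ring at about (262,197) and the closed jars at (269,55) and (268,143), with the carton below the rack.

```bash
python3 - <<'E'
from h import *
P=np.load("w1.npy");print(P[197,262],P[197,240],P[197,286],P[175,262],P[219,263])
im=cv2.imread("pics/w1.png",0)
# long rails of rack: orientation from rail/board edges
a=P[60:225,:];
L=[];Rr=[]
for v in range(80,225,10):
    row=np.where((P[v,180:340,2]>.055)&(P[v,180:340,2]<.066))[0]+180
    if len(row): L.append(P[v,row[0],:2]);Rr.append(P[v,row[-1],:2])
for S in(L,Rr):
    S=np.array(S); p=np.polyfit(S[:,1],S[:,0],1);print("slope dx/dy",p, "x at y=.081",np.polyval(p,.081))
from scipy.ndimage import map_coordinates
t=cv2.HoughCircles(cv2.imread("pics/top0.png",0)[150:215,190:240],cv2.HOUGH_GRADIENT_ALT,1,20,param1=60,param2=.5,minRadius=11,maxRadius=18);print(t)
E
```

```text
[0.52968426 0.08158739 0.05897801] [0.49579267 0.08529214 0.0617178 ] [0.56681555 0.07863904 0.05963299] [0.53229647 0.11656218 0.05980796] [0.52850556 0.04567164 0.06095444]
slope dx/dy [0.09796818 0.45162102] x at y=.081 0.45955644299121734
slope dx/dy [0.09845301 0.59479746] x at y=.081 0.6027721497583362
[[[23.       31.       14.598258]]]
```

move_arm(deltas=[-0.42, -0.15, 0.05, 0, 0, 0, 1, -0.42, -0.15, 0.05, 0, 0, 0, 1, -0.42, -0.15, 0.05, 0, 0, 0, 1, -0.42, -0.15, 0.05, 0, 0, 0, 1, -0.42, -0.15, 0.05, 0, 0, 0, 1, -0.42, -0.15, 0.05, 0, 0, 0, 1, -0.42, -0.15, 0.05, 0, 0, 0, 1, -0.42, -0.15, 0.05, 0, 0, 0, 1, -0.42, -0.15, 0.05, 0, 0, 0, 1, -0.42, -0.15, 0.05, 0, 0, 0, 1])

```text
t: 3.65
tool_pos: [0.3371, -0.2829, 0.2499]
orientation: [2.314, 2.125, 0.001]
force: [0.1, 0.2, 0.1]
opening: 0.0932
gripper_force: 0.0
```

```bash
cat >> h.py <<'E'
def rim(P,x,y,a,b,R,r=.06):
    from scipy.optimize import least_squares
    Q=P.reshape(-1,3);p=Q[(np.hypot(Q[:,0]-x,Q[:,1]-y)<r)&(Q[:,2]>a)&(Q[:,2]<b)]
    f=least_squares(lambda q:np.hypot(p[:,0]-q[0],p[:,1]-q[1])-R,p[:,:2].mean(0),loss="soft_l1",f_scale=.002)
    print("circ",f.x.round(4),len(p),"box",((p[:,:2].min(0)+p[:,:2].max(0))/2).round(4),np.ptp(p[:,:2],axis=0).round(3),"zmax",p[:,2].max().round(4));return f.x
E
python3 - <<'E'
from h import *
s=robot.read_state();print(s["t"],s["tool_pos"])
im,P=cloud("wrist");save("w2.png",im);np.save("w2.npy",P)
rim(P,.369,-.291,.068,.085,.0285)
go([.369,-.291,.20],-5)
E
```

```text
3.65 [ 0.33714488 -0.28294239  0.24991705]
circ [ 0.3657 -0.2907] 409 box [ 0.3659 -0.2912] [0.058 0.059] zmax 0.077
delta [-0.0054  0.0324  0.0499] turn [ 0.001 -0.     0.003]
```

move_arm(deltas=[-0.005, 0.0295, 0.06, 0, 0, -0.008, 1, -0.005, 0.0295, 0.11, 0, 0, -0.008, 1, -0.005, 0.0295, 0.155, 0, 0, -0.008, 1, -0.005, 0.0295, 0.19, 0, 0, -0.008, 1, -0.005, 0.0295, 0.205, 0, 0, -0.008, 1, -0.005, 0.0295, 0.205, 0, 0, -0.008, 1, -0.005, 0.0295, 0.205, 0, 0, -0.008, 0.3, -0.005, 0.0295, 0.205, 0, 0, -0.008, 0.3, -0.005, 0.0295, 0.205, 0, 0, -0.008, 0.3, -0.005, 0.0295, 0.205, 0, 0, -0.008, 0.3, -0.005, 0.0295, 0.205, 0, 0, -0.008, 0.3, -0.005, 0.0295, 0.205, 0, 0, -0.008, 0.3], squeeze=20)

```text
t: 5.2
tool_pos: [0.3658, -0.2923, 0.0455]
orientation: [2.306, 2.131, 0.0]
force: [-0.2, -0.1, 6.2]
opening: 0.0606
gripper_force: 20.0
```

```bash
python3 - <<'E'
from h import *
s=robot.read_state();print(s["t"],s["tool_pos"],s["force"],s["opening"],s["gripper_force"])
E
```

```text
5.2 [ 0.36576923 -0.29230483  0.04545099] [-0.23173592 -0.09394752  6.24548242] 0.060642555427734245 20.001313034445047
```

move_arm(deltas=[0, 0, -0.03, 0, 0, 0, 0.3, 0, 0, -0.08, 0, 0, 0, 0.3, 0, 0, -0.13, 0, 0, 0, 0.3, 0, 0, -0.15, 0, 0, 0, 0.3, 0, 0, -0.15, 0, 0, 0, 0.3, 0, 0, -0.15, 0, 0, 0, 0.3])

```text
t: 5.95
tool_pos: [0.3644, -0.2911, 0.1928]
orientation: [-2.306, -2.13, 0.0]
force: [0.5, 0.6, -2.0]
opening: 0.0609
gripper_force: 20.0
```

```bash
python3 - <<'E'
from h import *
s=robot.read_state();print(s["t"],s["tool_pos"],s["force"],s["opening"],s["gripper_force"])
im,P=cloud("wrist"); x,y,z=s["tool_pos"]
rim(P,x,y,z+.02,z+.045,.0285,.05)
im,P=cloud("top");rim(P,x,y,z+.02,z+.045,.0285,.04)
im,P=cloud("scene");save("s2.png",im)
go([.5325,.081,.2],-5.6)
E
```

```text
5.95 [ 0.36439664 -0.29112989  0.1928312 ] [ 0.54834775  0.55313344 -1.99906597] 0.060851563537818246 19.9988863337785
circ [ 0.3631 -0.2886] 3893 box [ 0.3635 -0.2842] [0.093 0.049] zmax 0.2378
circ [ 0.3665 -0.289 ] 66 box [ 0.3746 -0.2754] [0.05  0.033] zmax 0.2375
delta [ 0.3842  0.1382 -0.0068] turn [-0.002 -0.002  0.019]
```

View pics/s2.png

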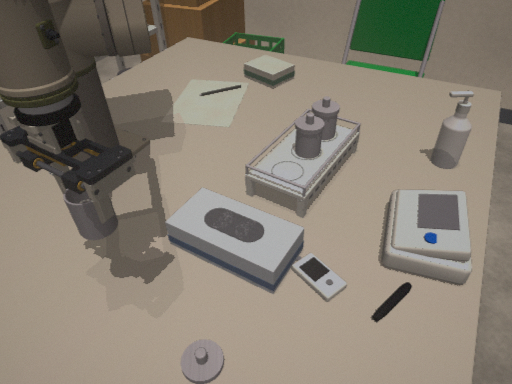

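The scene view shows the jar held upright at about (92,210). Next I carry it over the place.

move_arm(deltas=[0.03, 0.011, -0.01, 0, 0, 0.019, 0.3, 0.08, 0.029, -0.01, 0, 0, 0.019, 0.3, 0.13, 0.047, -0.01, 0, 0, 0.019, 0.3, 0.18, 0.065, -0.01, 0, 0, 0.019, 0.3, 0.23, 0.083, -0.01, 0, 0, 0.019, 0.3, 0.28, 0.101, -0.01, 0, 0, 0.019, 0.3, 0.33, 0.119, -0.01, 0, 0, 0.019, 0.3, 0.365, 0.131, -0.01, 0, 0, 0.019, 0.3, 0.384, 0.138, -0.01, 0, 0, 0.019, 0.3, 0.384, 0.138, -0.01, 0, 0, 0.019, 0.3, 0.384, 0.138, -0.01, 0, 0, 0.019, 0.3, 0.384, 0.138, -0.01, 0, 0, 0.019, 0.3])

```text
t: 7.6
tool_pos: [0.5328, 0.0789, 0.2046]
orientation: [2.329, 2.108, -0.001]
force: [0.2, -0.2, -1.3]
opening: 0.0609
gripper_force: 20.0
```

```bash
python3 - <<'E'
from h import *
s=robot.read_state();print(s["t"],s["tool_pos"],s["force"],s["opening"],s["gripper_force"])
im,P=cloud("wrist");save("w3.png",im)
Q=P.reshape(-1,3);k=Q[(Q[:,2]>.153)&(Q[:,2]<.165)&(np.abs(Q[:,0]-.545)<.03)&(Q[:,1]>.12)];print("knobs",k[k[:,1]<.215].mean(0),k[k[:,1]>.215].mean(0))
im,P=cloud("top");save("t3.png",im)
go([.5325,.081,.108],-5.6)
E
```

```text
7.6 [0.53279124 0.07892169 0.20458624] [ 0.17834791 -0.21966735 -1.25600126] 0.06085839089252639 19.99879600480199
knobs [0.54154577 0.17094683 0.15954696] [nan nan nan]
delta [ 0.0018 -0.0006  0.0968] turn [ 0.     0.    -0.002]<stdin>:4: RuntimeWarning: Mean of empty slice.
  ret = um.true_divide(
```

View pics/w3.png

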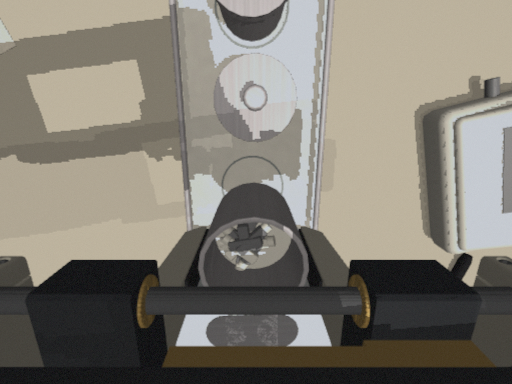

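The wrist view shows the jar centred at column 255, in line with the knob (255,97) and the ring (252,185). I lower it now.

move_arm(deltas=[0.002, -0.001, 0.03, 0, 0, 0, 0.3, 0.002, -0.001, 0.06, 0, 0, 0, 0.3, 0.002, -0.001, 0.08, 0, 0, 0, 0.3, 0.002, -0.001, 0.09, 0, 0, 0, 0.3, 0.002, -0.001, 0.094, 0, 0, 0, 0.3, 0.002, -0.001, 0.096, 0, 0, 0, 0.3, 0.002, -0.001, 0.096, 0, 0, 0, 0.3, 0.002, -0.001, 0.096, 0, 0, 0, 0.3])

```text
t: 8.7
tool_pos: [0.5327, 0.0823, 0.1093]
orientation: [2.327, 2.11, 0.001]
force: [-0.4, 0.1, -0.9]
opening: 0.0609
gripper_force: 20.0
```

move_arm(deltas=[0, 0, 0.001, 0, 0, 0, 0.3, 0, 0, 0.002, 0, 0, 0, 0.3, 0, 0, 0.003, 0, 0, 0, 0.3, 0, 0, 0.003, 0, 0, 0, 0.3, 0, 0, 0.003, 0, 0, 0, 0.3])

```text
t: 9.32
tool_pos: [0.5322, 0.0822, 0.1056]
orientation: [-2.328, -2.11, 0.0]
force: [0.3, 0.6, -1.4]
opening: 0.061
gripper_force: 20.0
```

move_arm(deltas=[0, 0, 0.0005, 0, 0, 0, 0.3, 0, 0, 0.001, 0, 0, 0, 0.3, 0, 0, 0.001, 0, 0, 0, 0.3])

```text
t: 9.7
tool_pos: [0.5322, 0.0823, 0.1055]
orientation: [2.327, 2.11, 0.0]
force: [-4.5, -0.0, 7.0]
opening: 0.0608
gripper_force: 20.0
```

move_arm(deltas=[0, 0, 0, 0, 0, 0, 0.75, 0, 0, 0, 0, 0, 0, 0.85, 0, 0, 0, 0, 0, 0, 0.85, 0, 0, 0, 0, 0, 0, 0.85, 0, 0, -0.02, 0, 0, 0, 0.85, 0, 0, -0.06, 0, 0, 0, 0.85, 0, 0, -0.12, 0, 0, 0, 0.85, 0, 0, -0.16, 0, 0, 0, 0.85, 0, 0, -0.16, 0, 0, 0, 0.85, 0, 0, -0.16, 0, 0, 0, 0.85])

```text
t: 10.95
tool_pos: [0.532, 0.0822, 0.2638]
orientation: [-2.327, -2.11, 0.001]
force: [0.2, -0.1, 0.0]
opening: 0.0791
gripper_force: 0.0
```

```bash
python3 - <<'E'
from h import *
s=robot.read_state();print(s["t"],s["tool_pos"],s["force"],s["opening"])
for c in("wrist","scene"):
    im,P=cloud(c);save(c+"4.png",im);rim(P,.5325,.081,.126,.142,.0285,.05)
go([.584,-.350,.26],-5.6)
E
```

```text
10.95 [0.53196604 0.08220896 0.26383062] [ 0.23303879 -0.07204729  0.0169268 ] 0.07914325172205175
circ [0.5309 0.0842] 598 box [0.5306 0.0833] [0.059 0.06 ] zmax 0.1369
circ [0.5318 0.082 ] 251 box [0.5318 0.082 ] [0.059 0.06 ] zmax 0.1365
delta [-0.425   0.0947  0.0026] turn [-0.003  0.    -0.   ]
```

View pics/wrist4.png

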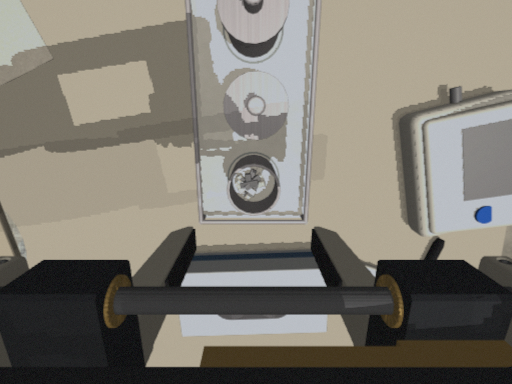

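The wrist view shows the jar standing in its ring at (252,182), upright and in line with the row. Now for the lid.

move_arm(deltas=[-0.425, 0.095, 0.003, 0, 0, 0, 0.85, -0.425, 0.095, 0.003, 0, 0, 0, 0.85, -0.425, 0.095, 0.003, 0, 0, 0, 0.85, -0.425, 0.095, 0.003, 0, 0, 0, 0.85, -0.425, 0.095, 0.003, 0, 0, 0, 0.85, -0.425, 0.095, 0.003, 0, 0, 0, 0.85, -0.425, 0.095, 0.003, 0, 0, 0, 0.85, -0.425, 0.095, 0.003, 0, 0, 0, 0.7, -0.425, 0.095, 0.07, 0, 0, 0, 0.7, -0.425, 0.095, 0.07, 0, 0, 0, 0.7, -0.425, 0.095, 0.07, 0, 0, 0, 0.7, -0.425, 0.095, 0.07, 0, 0, 0, 0.7])

```text
t: 12.55
tool_pos: [0.5865, -0.3503, 0.1979]
orientation: [2.324, 2.108, 0.001]
force: [0.0, -0.3, 1.2]
opening: 0.0652
gripper_force: 0.0
```

```bash
python3 - <<'E'
from h import *
s=robot.read_state();print(s["t"],s["tool_pos"],s["force"],s["opening"])
im,P=cloud("wrist");save("w5.png",im);rim(P,.584,-.350,.027,.04,.009,.03);rim(P,.584,-.350,.006,.02,.033,.045)
k=P.reshape(-1,3);k=k[(np.hypot(k[:,0]-.584,k[:,1]+.35)<.03)&(k[:,2]>.027)&(k[:,2]<.04)];print(k.mean(0))
go([.584,-.350,.026],-5.6)
E
```

```text
12.55 [ 0.58647201 -0.3503149   0.19787667] [ 0.00841995 -0.30596866  1.21280783] 0.06517157757349201
circ [ 0.5818 -0.3511] 159 box [ 0.582  -0.3488] [0.017 0.018] zmax 0.035
circ [ 0.5814 -0.3541] 1728 box [ 0.5817 -0.3489] [0.065 0.066] zmax 0.0199
[ 0.58195112 -0.34801212  0.03248857]
delta [ 0.0006 -0.0032  0.1719] turn [0.004 0.002 0.   ]
```

View pics/w5.png

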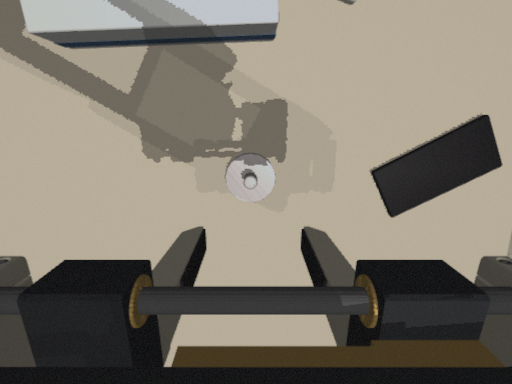

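The wrist view shows the lid at (250,178) with its knob at (250,182), and the area around it clear. I descend to pinch the knob.

move_arm(deltas=[0.0005, -0.0035, 0.04, 0.004, 0.002, 0, 0.6, 0.0005, -0.0035, 0.09, 0.004, 0.002, 0, 0.5, 0.0005, -0.0035, 0.13, 0.004, 0.002, 0, 0.5, 0.0005, -0.0035, 0.155, 0.004, 0.002, 0, 0.5, 0.0005, -0.0035, 0.168, 0.004, 0.002, 0, 0.5, 0.0005, -0.0035, 0.17, 0.004, 0.002, 0, 0.5, 0.0005, -0.0035, 0.17, 0.004, 0.002, 0, 0.5, 0.0005, -0.0035, 0.17, 0.004, 0.002, 0, 0.5])

```text
t: 13.6
tool_pos: [0.5827, -0.3499, 0.0265]
orientation: [-2.326, -2.109, 0.001]
force: [-0.5, 0.3, 0.0]
opening: 0.0464
gripper_force: 0.0
```

move_arm(deltas=[0, 0, 0, 0, 0, 0, 0.2, 0, 0, 0, 0, 0, 0, 0.0, 0, 0, 0, 0, 0, 0, 0.0, 0, 0, 0, 0, 0, 0, 0.0, 0, 0, 0, 0, 0, 0, 0.0, 0, 0, -0.015, 0, 0, 0, 0.0, 0, 0, -0.05, 0, 0, 0, 0.0, 0, 0, -0.1, 0, 0, 0, 0.0, 0, 0, -0.15, 0, 0, 0, 0.0, 0, 0, -0.19, 0, 0, 0, 0.0, 0, 0, -0.2, 0, 0, 0, 0.0, 0, 0, -0.2, 0, 0, 0, 0.0], squeeze=20)

```text
t: 15.1
tool_pos: [0.5827, -0.3498, 0.2251]
orientation: [-2.325, -2.108, 0.002]
force: [0.5, 1.0, -1.9]
opening: 0.0172
gripper_force: 20.0
```

```bash
python3 - <<'E'
from h import *
s=robot.read_state();print(s["t"],s["tool_pos"],s["force"],s["opening"],s["gripper_force"])
x,y,z=s["tool_pos"]
im,P=cloud("wrist");save("w6.png",im);rim(P,x,y,z-.03,z-.0125,.033,.04)
Q=P.reshape(-1,3);p=Q[(np.hypot(Q[:,0]-x,Q[:,1]-y)<.034)&(Q[:,2]>z-.03)&(Q[:,2]<z-.0115)]
A=np.c_[p[:,:2]-p[:,:2].mean(0),np.ones(len(p))];print("tilt",np.linalg.lstsq(A,p[:,2],rcond=None)[0],z)
go([.532,.082,.225],-5.6)
E
```

```text
15.1 [ 0.58266545 -0.34975931  0.22511613] [ 0.50548809  0.95875812 -1.89445364] 0.01720255944265805 19.999000305288064
circ [ 0.5803 -0.3569] 3702 box [ 0.581  -0.3492] [0.065 0.066] zmax 0.2126
tilt [-0.00760873 -0.02057043  0.211059  ] 0.22511612845748669
delta [ 0.4244 -0.092  -0.    ] turn [-0.005 -0.003 -0.   ]
```

View pics/w6.png

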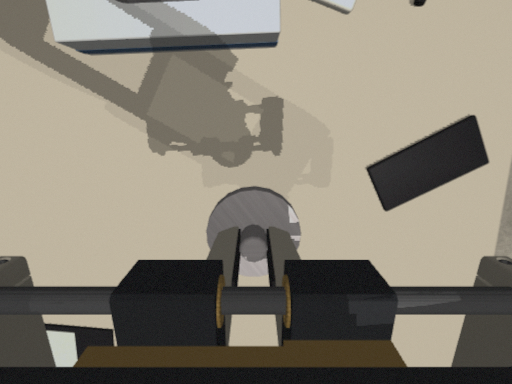

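The wrist view shows the lid held level by the knob at (253,230). I carry it over the jar.

move_arm(deltas=[0.03, -0.0065, 0, -0.005, -0.003, 0, 0, 0.08, -0.017, 0, -0.005, -0.003, 0, 0, 0.13, -0.028, 0, -0.005, -0.003, 0, 0, 0.18, -0.039, 0, -0.005, -0.003, 0, 0, 0.23, -0.05, 0, -0.005, -0.003, 0, 0, 0.28, -0.061, 0, -0.005, -0.003, 0, 0, 0.33, -0.072, 0, -0.005, -0.003, 0, 0, 0.38, -0.082, 0, -0.005, -0.003, 0, 0, 0.41, -0.089, 0, -0.005, -0.003, 0, 0, 0.4245, -0.092, 0, -0.005, -0.003, 0, 0, 0.4245, -0.092, 0, -0.005, -0.003, 0, 0, 0.4245, -0.092, 0, -0.005, -0.003, 0, 0])

```text
t: 16.65
tool_pos: [0.5325, 0.0807, 0.2252]
orientation: [2.328, 2.108, -0.002]
force: [0.5, -0.5, -0.4]
opening: 0.0175
gripper_force: 20.0
```

```bash
python3 - <<'E'
from h import *
s=robot.read_state();print(s["t"],s["tool_pos"],s["force"],s["opening"],s["gripper_force"])
go([.532,.0825,.1825],-5.6)
E
```

```text
16.65 [0.53246393 0.08068445 0.22524559] [ 0.48099677 -0.45584156 -0.38817083] 0.017500565780482986 19.998908932175254
delta [ 0.0018 -0.0006  0.0427] turn [ 0.     0.002 -0.001]
```

move_arm(deltas=[0.001, -0.0005, 0.008, 0, 0, 0, 0, 0.001, -0.0005, 0.018, 0, 0, 0, 0, 0.001, -0.0005, 0.028, 0, 0, 0, 0, 0.001, -0.0005, 0.036, 0, 0, 0, 0, 0.001, -0.0005, 0.041, 0, 0, 0, 0, 0.001, -0.0005, 0.042, 0, 0, 0, 0, 0.001, -0.0005, 0.042, 0, 0, 0, 0, 0.001, -0.0005, 0.042, 0, 0, 0, 0, 0.001, -0.0005, 0.042, 0, 0, 0, 0, 0.001, -0.0005, 0.042, 0, 0, 0, 0])

```text
t: 17.9
tool_pos: [0.5322, 0.0828, 0.184]
orientation: [2.326, 2.109, 0.0]
force: [-0.0, 1.0, -0.9]
opening: 0.0174
gripper_force: 20.0
```

```bash
python3 - <<'E'
from h import *
s=robot.read_state();print(s["t"],s["tool_pos"],s["force"],s["opening"],s["gripper_force"],abs(s["dq"]).max())
for c in ("scene",):
    im,P=cloud(c);save("s7.png",cv2.resize(im[60:220,200:400],None,fx=3,fy=3,interpolation=cv2.INTER_CUBIC))
    rim(P,.532,.082,.158,.172,.033,.036)
E
```

```text
17.9 [0.5322177  0.08280727 0.18402611] [-0.02897488  0.9521922  -0.8705076 ] 0.017425961681495905 19.99885824152443 0.0006272498146794733
circ [0.5303 0.0866] 383 box [0.5316 0.0788] [0.065 0.061] zmax 0.1719
```

View pics/s7.png

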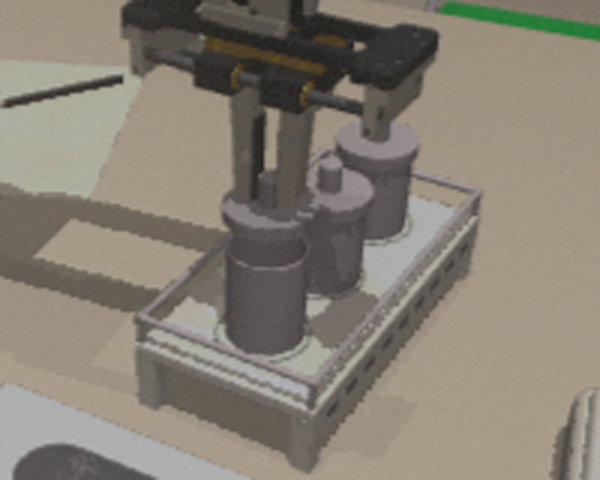

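The crop shows the lid level and centred over the open jar at about (263,215), with a clear gap above the rim. Everything else is where it started. I hand the job in.

```bash
python3 -c "
from plant import robot
print(robot.close_job())"
```

```text
the job is handed in; nothing more can be done
None
```

The open jar stands let go in the empty place of the row, and the lid is held level over it about 2 cm above the rim; the job is handed in (about 18 s used), and no verdict came back.

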